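# Raise the counterweighted barrier and send the carrier through

## Robot

A 7-joint arm with a two-finger parallel gripper is mounted at the origin on a cart in front of the work surface, level with it; the furniture and walls round the work are solid. World frame = base frame: x ahead of the robot, y to its left, z up, the work surface at z = 0. Lengths are in m, angles in rad, forces in N, time in s.
With the tool pointing down it reaches from about 0.4 to 0.85 m from the base axis. Payload 10.4 kg.
Tool frame: the origin (TCP) lies between the finger pads; the fingertips stand 14 mm ahead of it and the grasp point (between the pads) lies 5 mm behind it; z points along the fingers, y is the line along which they close (so a half turn about z gives the same grasp; the last joint's range is limited). The gripper opens to 87 mm and grips with 3 to 60 N. Pads are 19 mm wide; open, the fingers measure 117 mm over their backs; the gripper's body (75 mm by 190 mm) begins 51 mm behind the grasp point.
Start: joints at [-1.156, 0.332, -0.065, 1.46, 0.022, 1.35, -0.088], TCP at [0.265, 0.566, 0.237] pointing down, gripper open.
Joint ranges: [-2.6, 2.6], [-0.5, 2.12], [-1.47, 1.34], [0.16, 2.42], [-1.27, 4.41], [0.06, 2.06], [-2.6, 2.6]. Speed limits (rad/s): [2.22, 2.22, 2.79, 2.79, 3.14, 3.14, 3.14].

## Interface

Orientations are given as a unit quaternion [x, y, z, w].
In Python, from bench import * gives the robot as it stands.
- The arm moves only by the tool drive_tool, never from a script. Its argument "deltas" is a list of rows, each a list of 7 numbers: the turn, a rotation vector about the tool's x, y, z in degrees, then the shift along the tool's x, y, z in m, then the closure, from -1 (fully open) to 1 (shut). A call has 1 to 12 rows; each row is the pose to reach, as a shift and turn from the pose commanded when the call began, along the tool's axes at that moment; what a row does not reach only later rows make up. A row lasts 1/10 s, in which the tool goes at most 50 mm and 8.59 degrees, less where a joint would pass 70% of its speed; a pose out of reach is approached as far as the arm can. A call with a gripper value outside its range is refused whole. The fingers move at their own pace and stop on an object; "squeeze" is the grip in N (left out, the last holds). Time passes only in rows, so rows that repeat a pose let the fingers close. It gives the time, the measured TCP pose, the force and the opening at its end, in the units of the state.
- read_state(): the state, without advancing time (a new reading comes with each control period).
- camera(name): name is "scene" or "top" or "wrist"; returns (picture, depth): 420x560x3 uint8, red, green, blue; 420x560 float32, m along the optical axis (not along the pixel's ray), 0 where there is no reading.
- camera_params(name): a dict with "K" (3x3 intrinsics, pixels), "R" (3x3) and "t" (3): a world point X has camera coordinates R X + t; the wrist camera has in their place "mount" (4x4, takes a point from camera to tool coordinates, whose origin is the TCP and whose axes are the flange's). Camera axes: x right, y down, z forward; pixel columns grow to the right and rows downward; lengths in m; the calibration is good to about 2 mm. A picture is of the moment at which its call begins: read the wrist's pose just before it. camera_params takes no time and is no camera call.
- close_job(): hands the job in, once; it reports no verdict.
Trained networks look in the newest picture that a camera, given by its name, has taken for a name from the list of things; names that differ only in an ending like _2 or _b are one class to them, and where a whole thing is asked for, a point or a joint stands for the part that bears it (a point fixed in the world has none). Each returns a list of dicts, best first, with "score" (0 to 1); they miss things now and then, are a little off and sometimes report something else, mostly with a low value. They report only what shows in the picture. A call takes as long as a camera call. They do not tell look-alikes from the thing itself.
- outline_of(label, camera): "pixels" (420x560 bool, what is visible of it) and "location" ([column, row] as shares, 0 to 1, of the picture: columns of its width, rows of its height, amid what is visible of it).
- tip_of(label, camera): "location" ([column, row] as shares, 0 to 1, of the picture: columns of its width, rows of its height: a listed point, or the origin of a listed thing).
The state is a dict: "time": time; "joint_positions": joint angles; "joint_vel": joint speeds; "joint_torque": joint torques, N m; "ee_pos": TCP position; "eef_rot": TCP orientation; "ft_force": force on the tool from outside, world axes, zero at the start; "torque": the same for the moment, N m; "width": finger opening in m.
Only numpy, scipy, OpenCV 4.12 (cv2) and the standard library are available. Lean on these libraries where they do the work, as an engineer would, in place of code of your own. Each camera call takes 0.05 s, during which the arm holds its last target. There are 200 camera calls.

## Task

Push the red and white barrier arm up past its balance point, so that it swings back and stays raised by itself. Then push the blue carrier with the capacitor in it along its track, past the raised barrier, fully home against the end stop, and leave it there. Only push with the fingers: the carrier and the capacitor must not be lifted or tipped, and the loupe, tally counter and oil bottle near by are left alone.

Things in the scene. Friction and masses are not known exactly. Their poses are not given: they have to be found in the camera images.
- track: Fixed aluminium track, 64 mm wide (x), y from -86 to +105 mm; origin on the worktop, mid-width, under the barrier. +x points to the hinge post (away from the robot), the carrier travels along -y. Bed 20 mm high; side rails 30 mm high, inner faces at x = +-25 mm. Yellow barrier rest at x = -40 mm (14 mm in x, 30 mm in y), its side lugs up to z = 79 mm; only worktop beyond it.
- track_stop (a point): centre of the end stop's face, 33 mm above the worktop, at track y = -78 mm; the stop is an upright aluminium plate 46 mm high across the track's end. Home against it, the carrier's origin is at track y = -54 mm.
- hinge (a point): centre of the barrier's hinge axis, which is parallel to the track's y: at track x = +64 mm, y = 0, z = 74 mm, between two yellow cheeks 86 mm high, 44 mm over both, 26 mm deep (x).
- barrier (a joint): angle of the barrier arm, rad: 0 = lowered on its rest; grows as the free end goes up; 1.83 = at its stop, leaning back past vertical. Counterweighted to balance at about 1.05 (60 degrees): let go below that it falls shut, above it it swings on to the stop by itself, lightly damped. Lifting the free end takes under 1 N.
- barrier_tip (a point): centre of the arm's free end, 166 mm from the hinge axis. The arm is a 14 mm square bar striped red and white; lowered, it lies along the track's x at y = 0, centre line 74 mm and underside 67 mm above the worktop, its free end towards the robot and 55 mm outside the rest. Fixed neighbours: a bench vice to the right (95 mm high, from y = -0.11 m) and a test fixture to the left (from y = +0.18 m).
- counterweight (a point): centre of the steel counterweight, a cylinder 40 mm in diameter and 26 mm wide (axis along the track's y) that turns with the arm; with the arm lowered it stands 32 mm above the hinge axis and 32 mm behind it (track +x). Pushing it back and down with about 2 N also swings the arm up.
- carrier: loose blue plastic carrier on the track bed, 46 mm wide (x), 48 mm long (y), about 0.2 kg, origin at the centre of its underside, axes as the track's. Front and side walls 18 mm high; at the rear (+y side) an upright push plate 46 mm high, full width, 7 mm thick, its outer face at carrier y = +24 mm.
- capacitor: black capacitor standing loose in the carrier's pocket, 30 mm diameter, 50 mm high, about 40 g; origin at the centre of its underside. Its top is 76 mm above the worktop, so the lowered barrier blocks it.
- loupe: bystander: black eye loupe standing on its rim, 39 mm diameter, 34 mm high, origin at the centre of its underside
- tally_counter: bystander: white round tally counter, 45 mm diameter, 28 mm high, origin at the centre of its underside
- oil_bottle: bystander: yellow dispenser bottle with a red tip, 38 mm diameter, 117 mm high, origin at the centre of its underside
There are look-alikes about, which are no part of the job. What is shaped like the capacitor but green or purple is not meant.

How it is judged:
On the way:
1. the barrier stands raised, back against its stop, with the carrier still before it (value of joint barrier above 1.72 rad and y of carrier in the frame of track above 0.02 m), for 0.3 s.
At the end, for the whole second after the job is handed in: The barrier stays raised by itself (over 1.72 rad), the carrier is at rest flat on the track, within 5 mm of the end stop, and the capacitor stands upright in it (value of joint barrier above 1.72 rad and y of carrier in the frame of track below -0.049 m and z of carrier in the frame of track below 0.023 m and angle between carrier's own z axis and vertical below 0.08 rad and horizontal distance between capacitor and carrier below 0.01 m and angle between capacitor's own z axis and vertical below 0.1 rad and linear speed of carrier below 0.01 m/s); the robot touches nothing.
It fails at once if the carrier is lifted or tipped (z of carrier in the frame of track above 0.03 m or angle between carrier's own z axis and vertical above 0.25 rad).
It fails at once if the capacitor is lifted out of the carrier or tipped (height (world z) of capacitor above 0.038 m or angle between capacitor's own z axis and vertical above 0.35 rad).
It fails at once if a bystander is moved (distance of any of loupe, tally_counter, oil_bottle from where it was at the start of the episode above 0.015 m).
It also fails if it takes over 61 s, if anything falls off the work surface, if the arm or the gripper's body presses on something with over 40 N, if the wrist force passes 120 N, or if a joint passes its speed limit or range.

## Working session

There is one attempt and no reset: what is moved stays moved. The work goes in short steps, Python scripts to look and compute and a tool call to move; the robot and the scene stay as the last step left them, time stands still between calls to the robot, and variables do not carry over. Pictures are saved under pics/ and viewed, on a budget of 10 in all, crops included, one or two more only if the job needs it, and the job is handed in when it is done.

Besides the shell and the picture viewer there is one more tool, called after "Request:" as name(argument=value, ...), one argument or row to a line, values as JSON. drive_tool: Moves the arm, as the interface text tells. Its arguments: {"type":"object","properties":{"deltas":{"type":"array"},"squeeze":{"type":"number"}},"required":["deltas"]}

```bash
mkdir -p pics; cat > h.py <<'E'
from bench import *
import numpy as np, cv2
from scipy.spatial.transform import Rotation as Ro
def unproj(cam,col,row,d=None,z=None):
    p=camera_params(cam);r=np.linalg.inv(p["K"])@[col,row,1.]
    R=np.array(p["R"]);t=np.array(p["t"])
    o=-R.T@t;v=R.T@r
    s=d if d is not None else (z-o[2])/v[2]
    return o+s*v
def tip(l,cam,z,n=2):
    for q in tip_of(l,cam)[:n]:
        c,r=np.array(q["location"])*[560,420]
        print(cam,l,round(q["score"],2),(round(c),round(r)),unproj(cam,c,r,z=z).round(4))
E
python3 - <<'E'
from h import *
a,_=camera("top");b,_=camera("scene")
cv2.imwrite("pics/1.png",a[...,::-1]);cv2.imwrite("pics/2.png",b[...,::-1])
for cam in("top","scene"):
    for l,z in(("hinge",.074),("track_stop",.033),("barrier_tip",.074),("track",0),("counterweight",.106),("carrier",.02),("capacitor",.026),("loupe",0),("tally_counter",0),("oil_bottle",0)): tip(l,cam,z)
s=read_state();print(s["time"],s["ee_pos"],s["eef_rot"],s["width"])
E
```

```text
top hinge 0.97 (296, 183) [0.6766 0.0337 0.074 ]
top track_stop 0.89 (334, 201) [ 0.6456 -0.053   0.033 ]
top barrier_tip 0.89 (315, 250) [ 0.5288 -0.0101  0.074 ]
top track 0.82 (305, 213) [0.6231 0.0123 0.    ]
top counterweight 0.63 (290, 165) [0.7092 0.0478 0.106 ]
top carrier 0.6 (277, 218) [0.6059 0.0766 0.02  ]
top capacitor 0.71 (290, 297) [0.43   0.0417 0.026 ]
top capacitor 0.67 (255, 165) [0.7295 0.131  0.026 ]
top loupe 0.74 (268, 260) [0.5128 0.0951 0.    ]
top tally_counter 0.77 (346, 173) [ 0.7207 -0.0818  0.    ]
top oil_bottle 0.63 (312, 149) [7.772e-01 1.000e-04 0.000e+00]
scene hinge 0.75 (244, 202) [0.6746 0.0374 0.074 ]
scene track_stop 0.57 (278, 192) [ 0.6432 -0.0525  0.033 ]
scene barrier_tip 0.57 (323, 209) [ 0.5229 -0.0235  0.074 ]
scene track 0.96 (272, 229) [0.6189 0.0227 0.    ]
scene counterweight 0.85 (226, 189) [0.7086 0.0465 0.106 ]
scene carrier 0.74 (269, 243) [0.6003 0.0687 0.02  ]
scene capacitor 0.89 (277, 313) [0.5112 0.1989 0.026 ]
scene capacitor 0.83 (332, 316) [0.4202 0.1579 0.026 ]
scene loupe 0.7 (302, 276) [0.5097 0.096  0.    ]
scene tally_counter 0.57 (253, 185) [ 0.719  -0.0682  0.    ]
scene oil_bottle 0.66 (270, 243) [0.6042 0.0567 0.    ]
scene oil_bottle 0.49 (222, 194) [ 0.7684 -0.0089  0.    ]
1.1 [0.26495683 0.56609042 0.23657471] [2.17145930e-01 9.76139152e-01 3.92188261e-05 3.12293759e-06] 0.08679552029428975
```

View pics/1.png

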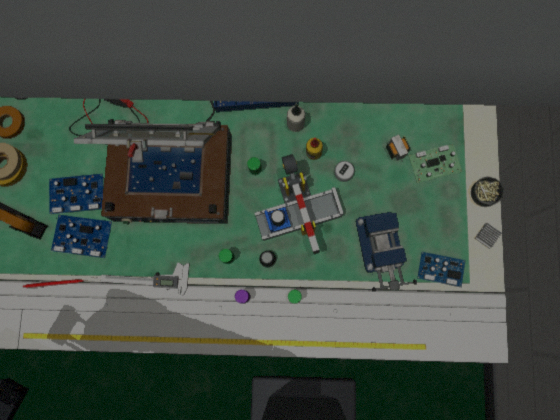

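View pics/2.png

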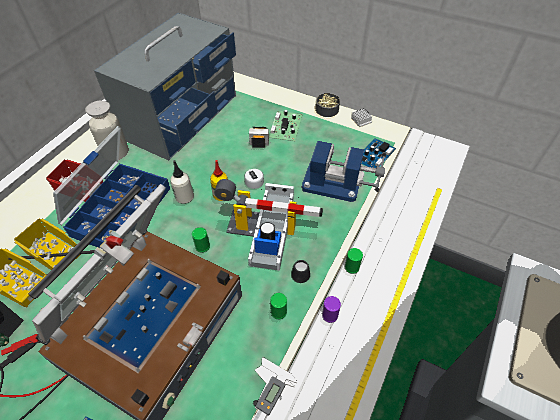

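```bash
cat >> h.py <<'E'
def go(pos,yawy):
    """tool-down target with tool y at world angle yawy(deg): print row"""
    s=read_state();R=Ro.from_quat(s["eef_rot"]);d=R.inv().apply(np.array(pos)-s["ee_pos"])
    a=np.radians(yawy);y=[np.cos(a),np.sin(a),0];z=[0,0,-1];T=Ro.from_matrix(np.c_[np.cross(y,z),y,z])
    print("row",np.degrees((R.inv()*T).as_rotvec()).round(1),d.round(4),"t",s["time"])
E
python3 - <<'E'
from h import *
from scipy.optimize import least_squares
P={"hinge":(64,0,74),"track_stop":(0,-78,33),"barrier_tip":(-102,0,74),"counterweight":(96,0,106),"track":(0,0,0)}
camera("top");camera("scene")
obs=[]
for cam in("top","scene"):
    p=camera_params(cam)
    for l,x in P.items():
        q=tip_of(l,cam)
        if q: obs.append((l,cam,p,np.array(x)/1e3,np.array(q[0]["location"])*[560,420]))
def f(v):
    c,s=np.cos(v[2]),np.sin(v[2]);e=[]
    for l,cam,p,x,uv in obs:
        X=np.array([v[0]+c*x[0]-s*x[1],v[1]+s*x[0]+c*x[1],x[2]])
        h=p["K"]@(p["R"]@X+p["t"]);e.append(h[:2]/h[2]-uv)
    return np.ravel(e)
r=least_squares(f,[.616,.0135,.34],loss="soft_l1")
print(r.x,np.degrees(r.x[2]));
for o,e in zip(obs,f(r.x).reshape(-1,2)):print(o[0],o[1],e.round(1))
c,s=np.cos(r.x[2]),np.sin(r.x[2]);M=np.array([[c,s],[-s,c]])
for n,w in(("carr t",(.6059,.0766)),("carr s",(.6003,.0687)),("bottle",(.772,-.003)),("tally",(.72,-.075)),("loupe",(.511,.0955))):print(n,M@(np.array(w)-r.x[:2]))
cw=r.x[:2]+M.T@[.104,0];print("cw target",cw)
a,d=camera("top")
for q in((297,118),(256,161),(290,163),(200,140),(160,130),(315,148)):
    w=d[q[1]-4:q[1]+5,q[0]-4:q[0]+5];w=w[w>0].min();print(q,unproj("top",*q,d=w).round(3))
go([cw[0],cw[1],.26],90+np.degrees(r.x[2]))
E
```

```text
[0.6196231  0.01909675 0.30542128] 17.49935038411737
hinge top [ 0.5 -0.3]
track_stop top [-2.8  1.7]
barrier_tip top [2.4 0.5]
counterweight top [-0.6  0.1]
track top [0.2 3.3]
hinge scene [-1.5  0.1]
track_stop scene [-0.5 -1.6]
barrier_tip scene [-1.   2.6]
counterweight scene [-0.5 -0.6]
track scene [ 1.2 -1.3]
carr t [0.00420294 0.05896849]
carr s [-0.00351338  0.05311799]
bottle [ 0.13868057 -0.06689309]
tally [ 0.06743708 -0.11992481]
loupe [-0.08062198  0.10552976]
cw target [0.71881001 0.05036903]
(297, 118) [0.824 0.035 0.082]
(256, 161) [0.73  0.126 0.056]
(290, 163) [0.707 0.047 0.128]
(200, 140) [0.704 0.21  0.286]
(160, 130) [0.72  0.283 0.291]
(315, 148) [ 0.753 -0.006  0.091]
row [  0.    0.  -42.6] [-0.6297 -0.2746 -0.0234] t 1.75
```

Request:
drive_tool(
  deltas=[
    [0, 0, 0, -0.03, -0.02, -0.04, 1],
    [0, 0, -5, -0.07, -0.05, -0.08, 1],
    [0, 0, -10, -0.12, -0.08, -0.11, 1],
    [0, 0, -15, -0.16, -0.11, -0.13, 1],
    [0, 0, -20, -0.2, -0.14, -0.143, 1],
    [0, 0, -25, -0.24, -0.163, -0.143, 1],
    [0, 0, -30, -0.28, -0.19, -0.143, 1],
    [0, 0, -36, -0.32, -0.217, -0.143, 1],
    [0, 0, -42.6, -0.36, -0.244, -0.143, 1],
    [0, 0, -42.6, -0.4, -0.271, -0.143, 1],
    [0, 0, -42.6, -0.46, -0.31, -0.143, 1],
    [0, 0, -42.6, -0.508, -0.344, -0.143, 1],
  ],
)

```text
time: 2.95
ee_pos: [0.5515, 0.0855, 0.3799]
eef_rot: [-0.152, 0.988, 0.0, 0.0]
ft_force: [0.5, 0.1, 0.1]
width: 0.0027
```

Request:
drive_tool(
  deltas=[
    [0, 0, 0, 0, 0, 0, 1],
    [0, 0, 0, 0, 0, 0, 1],
    [0, 0, 0, 0, 0, 0, 1],
    [0, 0, 0, 0, 0, 0, 1],
    [0, 0, 0, 0, 0, 0, 1],
    [0, 0, 0, 0, 0, 0, 1],
  ],
)

```text
time: 3.55
ee_pos: [0.5506, 0.0881, 0.3796]
eef_rot: [-0.153, 0.988, 0.0, 0.0]
ft_force: [0.1, 0.2, 0.7]
width: 0.0008
```

```bash
python3 - <<'E'
from h import *
s=read_state();print(s["ee_pos"],s["joint_vel"].round(3) if hasattr(s["joint_vel"],"round") else s["joint_vel"],s["width"])
a,d=camera("wrist");cv2.imwrite("pics/3.png",a[...,::-1])
p=camera_params("wrist");K=p["K"];R=Ro.from_quat(s["eef_rot"]).as_matrix();m=np.array(p["mount"]);print(m.round(3))
for l,z in(("hinge",.074),("track_stop",.033),("barrier_tip",.074),("track",0),("counterweight",.106),("carrier",.02),("capacitor",.026)):
  for q in tip_of(l,"wrist")[:2]:
    uv=np.array(q["location"])*[560,420];r=R@m[:3,:3]@np.linalg.inv(K)@[*uv,1];o=s["ee_pos"]+R@m[:3,3]
    print(l,round(q["score"],2),uv.round(),(o+(z-o[2])/r[2]*r).round(4))
E
```

```text
[0.55056948 0.08806013 0.37961513] [ 0.004  0.001  0.005 -0.     0.001 -0.001  0.001] 0.0007980680613913866
[[-0.    -0.958 -0.287  0.078]
 [ 1.    -0.    -0.     0.   ]
 [-0.    -0.287  0.958 -0.148]
 [ 0.     0.     0.     1.   ]]
hinge 0.73 [225. 240.] [0.6804 0.0399 0.074 ]
track_stop 0.8 [178. 197.] [ 0.6475 -0.0559  0.033 ]
barrier_tip 0.98 [213. 131.] [ 0.522 -0.019  0.074]
track 0.69 [231. 189.] [0.6166 0.0209 0.    ]
track 0.59 [263. 192.] [0.6047 0.0774 0.    ]
counterweight 0.64 [167. 228.] [ 0.6723 -0.043   0.106 ]
carrier 0.7 [263. 194.] [0.6024 0.0771 0.02  ]
capacitor 0.91 [263. 198.] [0.6087 0.08   0.026 ]
capacitor 0.81 [337. 103.] [0.43   0.1439 0.026 ]
```

View pics/3.png

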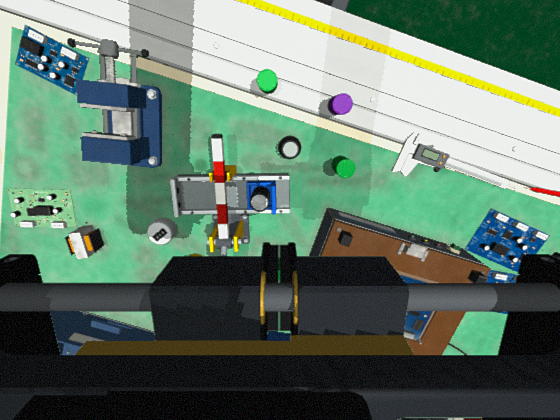

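```bash
python3 - <<'E'
from h import *
s=read_state();print(np.round(s["joint_positions"],2))
a,d=camera("top")
for l in ("barrier_tip",):tip(l,"top",.074)
for q in((218,127),(214,130),(221,127),(216,137)):
    w=d[q[1]-1:q[1]+2,q[0]-1:q[0]+2];print(q,unproj("top",*q,d=w[w>0].min()).round(3))
go([.717,.0535,.30],110.4-180);go([.717,.0535,.30],110.4)
E
```

```text
[-0.52  0.14  0.32  1.41 -0.05  1.6   1.67]
top barrier_tip 0.7 (314, 256) [ 0.5172 -0.0086  0.074 ]
(218, 127) [0.564 0.098 0.762]
(214, 130) [0.561 0.101 0.763]
(221, 127) [0.564 0.095 0.763]
(216, 137) [0.554 0.099 0.764]
row [  0.   -0.  177.1] [-0.1483 -0.0823  0.0795] t 4.05
row [ 0.   0.  -2.9] [-0.1483 -0.0823  0.0795] t 4.05
```

Request:
drive_tool(
  deltas=[
    [0, 0, 8, 0, 0, 0, 1],
    [0, 0, 16, 0, 0, 0, 1],
    [0, 0, 24, 0, 0, 0, 1],
    [0, 0, 32, 0, 0, 0, 1],
    [0, 0, 40, 0, 0, 0, 1],
    [0, 0, 48, 0, 0, 0, 1],
    [0, 0, 56, 0, 0, 0, 1],
    [0, 0, 64, 0, 0, 0, 1],
    [0, 0, 72, 0, 0, 0, 1],
    [0, 0, 80, 0, 0, 0, 1],
    [0, 0, 88, 0, 0, 0, 1],
    [0, 0, 96, 0, 0, 0, 1],
  ],
)

```text
time: 5.25
ee_pos: [0.5508, 0.0874, 0.3795]
eef_rot: [0.635, 0.773, 0.0, -0.0]
ft_force: [0.5, -0.0, 0.4]
width: 0.0005
```

Request:
drive_tool(
  deltas=[
    [0, 0, 8, 0, 0, 0, 1],
    [0, 0, 16, 0, 0, 0, 1],
    [0, 0, 24, 0, 0, 0, 1],
    [0, 0, 32, 0, 0, 0, 1],
    [0, 0, 40, 0, 0, 0, 1],
    [0, 0, 48, 0, 0, 0, 1],
    [0, 0, 56, 0, 0, 0, 1],
    [0, 0, 64, 0, 0, 0, 1],
    [0, 0, 72, 0, 0, 0, 1],
    [0, 0, 80, 0, 0, 0, 1],
    [0, 0, 81, 0, 0, 0, 1],
    [0, 0, 81, 0, 0, 0, 1],
  ],
)

```text
time: 6.45
ee_pos: [0.5508, 0.0874, 0.3795]
eef_rot: [0.984, 0.18, 0.0, -0.0]
ft_force: [-0.1, -0.5, -1.1]
width: 0.0004
```

```bash
python3 - <<'E'
from h import *
s=read_state();print(np.round(s["joint_positions"],2),s["ee_pos"])
go([.717,.0535,.26],110.4-180);go([.717,.0535,.16],110.4-180)
E
```

```text
[-0.71  0.15  0.54  1.42 -0.08  1.6  -1.38] [0.55078241 0.08742915 0.37954515]
row [-0.  -0.   0.3] [0.1435 0.0905 0.1196] t 6.45
row [-0.  -0.   0.3] [0.1435 0.0905 0.2196] t 6.45
```

Request:
drive_tool(
  deltas=[
    [0, 0, 0, 0.03, 0.019, 0.01, 1],
    [0, 0, 0, 0.06, 0.038, 0.03, 1],
    [0, 0, 0, 0.09, 0.057, 0.06, 1],
    [0, 0, 0, 0.12, 0.076, 0.09, 1],
    [0, 0, 0, 0.1435, 0.0905, 0.12, 1],
    [0, 0, 0, 0.1435, 0.0905, 0.16, 1],
    [0, 0, 0, 0.1435, 0.0905, 0.18, 1],
    [0, 0, 0, 0.1435, 0.0905, 0.18, 1],
    [0, 0, 0, 0.1435, 0.0905, 0.18, 1],
  ],
)

```text
time: 7.35
ee_pos: [0.7171, 0.053, 0.2003]
eef_rot: [0.984, 0.179, 0.0, -0.0]
ft_force: [-0.5, -0.6, 0.8]
width: 0.0004
```

```bash
python3 - <<'E'
from h import *
s=read_state();print(np.round(s["joint_positions"],2),s["ee_pos"])
a,d=camera("wrist");b,_=camera("scene")
cv2.imwrite("pics/4.png",np.hstack([cv2.resize(a,(400,300)),cv2.resize(b[100:310,130:410],(400,300))])[...,::-1])
go([.717,.0535,.15],110.4-180)
E
```

```text
[-0.48  0.61  0.55  1.24 -0.31  1.37 -1.16] [0.71712653 0.05298045 0.2003337 ]
row [ 0.  -0.2  0.2] [-0.0006 -0.0007  0.0518] t 7.45
```

View pics/4.png

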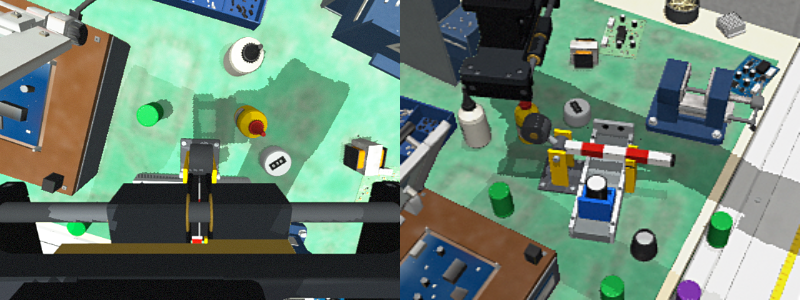

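Request:
drive_tool(
  deltas=[
    [0, 0, 0, -0.001, 0, 0.03, 1],
    [0, 0, 0, -0.001, 0, 0.055, 1],
    [0, 0, 0, -0.001, 0, 0.062, 1],
    [0, 0, 0, -0.001, 0, 0.069, 1],
    [0, 0, 0, -0.001, 0, 0.076, 1],
    [0, 0, 0, -0.001, 0, 0.08, 1],
  ],
)

```text
time: 8.05
ee_pos: [0.7264, 0.0563, 0.1306]
eef_rot: [0.984, 0.18, 0.014, -0.0]
ft_force: [25.5, 9.3, 31.5]
width: 0.0005
```

```bash
python3 - <<'E'
from h import *
s=read_state();print(s["ee_pos"],np.round(s["ft_force"],1))
b,_=camera("scene")
cv2.imwrite("pics/5.png",cv2.resize(b[100:310,130:410],(560,420))[...,::-1])
E
```

```text
[0.7263916  0.05633411 0.13061421] [25.5  9.3 31.5]
```

View pics/5.png

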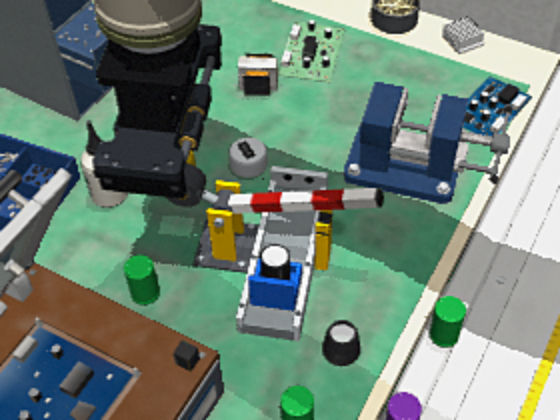

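Request:
drive_tool(
  deltas=[
    [0, 0, 0, 0, 0, -0.03, 1],
    [0, 0, 0, -0.012, 0, -0.03, 1],
    [0, 0, 0, -0.012, 0, -0.025, 1],
    [0, 0, 0, -0.012, 0, -0.02, 1],
    [0, 0, 0, -0.012, 0, -0.016, 1],
    [0, 0, 0, -0.012, 0, -0.012, 1],
    [0, 0, 0, -0.012, 0, -0.008, 1],
    [0, 0, 0, -0.012, 0, -0.008, 1],
  ],
)

```text
time: 8.9
ee_pos: [0.7125, 0.0511, 0.134]
eef_rot: [0.984, 0.179, 0.01, -0.0]
ft_force: [16.2, 5.3, 24.3]
width: 0.0004
```

```bash
python3 - <<'E'
from h import *
a,d=camera("wrist");b,_=camera("scene")
cv2.imwrite("pics/6.png",np.hstack([cv2.resize(a[120:420,130:430],(400,400)),cv2.resize(b[140:240,180:280],(400,400),interpolation=cv2.INTER_CUBIC)])[...,::-1])
s=read_state();print(s["time"],np.round(s["torque"],2),np.round(s["ft_force"],1),np.round(s["joint_positions"],3))
tip("barrier_tip","scene",.074)
E
```

```text
9.0 [ 1.15 -3.93  0.01] [16.6  5.5 22.3] [-0.485  0.624  0.531  1.358 -0.323  1.225 -1.143]
scene barrier_tip 0.93 (323, 205) [ 0.5275 -0.0326  0.074 ]
```

View pics/6.png

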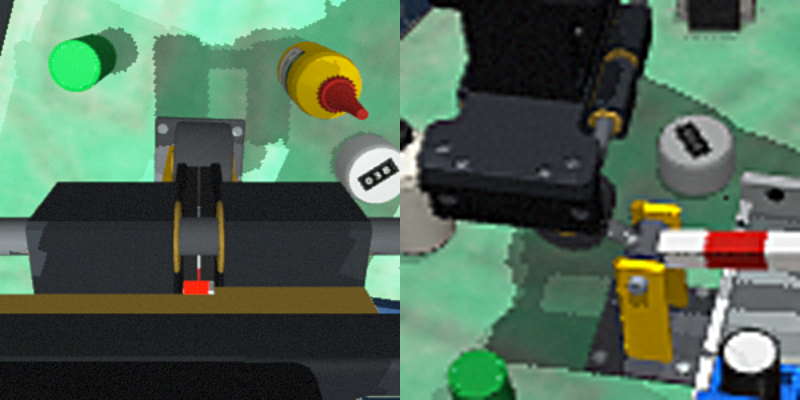

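Request:
drive_tool(
  deltas=[
    [0, 0, 0, 0, 0, -0.025, 1],
    [0, 0, 0, -0.022, 0, -0.025, 1],
    [0, 0, 0, -0.022, 0, -0.006, 1],
    [0, 0, 0, -0.018, 0, -0.006, 1],
    [0, 0, 0, -0.012, 0, -0.003, 1],
    [0, 0, 0, -0.006, 0, 0, 1],
  ],
)

```text
time: 9.65
ee_pos: [0.6999, 0.0468, 0.1273]
eef_rot: [0.984, 0.178, -0.0, -0.0]
ft_force: [-1.2, -0.9, 0.6]
width: 0.0004
```

Request:
drive_tool(
  deltas=[
    [0, 0, 0, 0.005, 0, 0.004, 1],
    [0, 0, 0, 0.009, 0, 0.009, 1],
    [0, 0, 0, 0.013, 0, 0.014, 1],
    [0, 0, 0, 0.016, 0, 0.02, 1],
    [0, 0, 0, 0.019, 0, 0.026, 1],
    [0, 0, 0, 0.021, 0, 0.032, 1],
    [0, 0, 0, 0.021, 0, 0.037, 1],
    [0, 0, 0, 0.021, 0, 0.041, 1],
  ],
)

```text
time: 10.45
ee_pos: [0.7185, 0.0538, 0.0857]
eef_rot: [0.984, 0.178, -0.0, -0.0]
ft_force: [0.9, -0.3, 0.1]
width: 0.0006
```

```bash
python3 - <<'E'
from h import *
b,_=camera("scene")
cv2.imwrite("pics/7.png",cv2.resize(b[100:310,130:410],(560,420))[...,::-1])
s=read_state();print(s["time"],np.round(s["ft_force"],1),s["ee_pos"])
E
```

```text
10.5 [ 0.   0.1 -1. ] [0.71817477 0.05369762 0.08516887]
```

View pics/7.png

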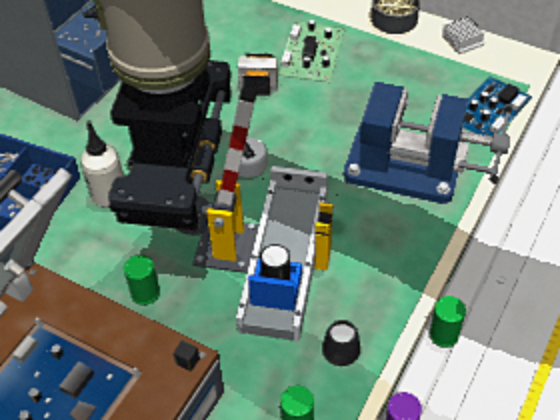

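Barrier is up past balance, leaning towards the hand. Lift straight up.

Request:
drive_tool(
  deltas=[
    [0, 0, 0, 0.005, 0, -0.02, 1],
    [0, 0, 0, 0.01, 0, -0.04, 1],
    [0, 0, 0, 0.01, 0, -0.07, 1],
    [0, 0, 0, 0.01, 0, -0.1, 1],
    [0, 0, 0, 0.01, 0, -0.13, 1],
    [0, 0, 0, 0.01, 0, -0.16, 1],
    [0, 0, 0, 0.01, 0, -0.19, 1],
    [0, 0, 0, 0.01, 0, -0.22, 1],
    [0, 0, 0, 0.01, 0, -0.25, 1],
    [0, 0, 0, 0.01, 0, -0.25, 1],
    [0, 0, 0, 0.01, 0, -0.25, 1],
  ],
)

```text
time: 11.6
ee_pos: [0.7283, 0.0569, 0.337]
eef_rot: [0.984, 0.178, 0.001, -0.0]
ft_force: [-0.3, -0.1, -0.8]
width: 0.0005
```

```bash
python3 - <<'E'
from h import *
s=read_state();print(s["time"],np.round(s["ft_force"],1),s["ee_pos"])
b,_=camera("scene");camera("top")
cv2.imwrite("pics/8.png",cv2.resize(b[100:310,130:410],(560,420))[...,::-1])
th=1.83;x=.064-.166*np.cos(th);z=.074+.166*np.sin(th);c,n=.937,.3486
for t in(1.3,1.57,1.83):
  x=.064-.166*np.cos(t);X=np.array([.6204+c*x,.0176+n*x,.074+.166*np.sin(t)]);p=camera_params("scene");h=p["K"]@(p["R"]@X+p["t"]);print(t,X,h[:2]/h[2])
for cam in("scene","top"): tip("barrier_tip",cam,.234);tip("carrier",cam,.02);tip("capacitor",cam,.026,3)
# behind plate: track y=.086+.015+.012
for y in(.115,-.015): print(y,[.6204-n*y,.0176+c*y])
E
```

```text
11.6 [-0.3 -0.1 -0.8] [0.72828436 0.05694506 0.33697442]
1.3 [0.6387607  0.02443088 0.23395066] [258.69892344 147.30458973]
1.57 [0.68024414 0.03986432 0.23999995] [233.66192751 142.54718532]
1.83 [0.72023511 0.0547425  0.23445467] [210.3303044  142.75673482]
scene barrier_tip 0.91 (213, 141) [0.7191 0.0496 0.234 ]
scene capacitor 0.92 (331, 317) [0.4202 0.1598 0.026 ]
scene capacitor 0.87 (355, 267) [0.4206 0.0433 0.026 ]
scene capacitor 0.78 (277, 313) [0.5099 0.1995 0.026 ]
0.115 [0.5803109999999999, 0.12535500000000002]
-0.015 [0.625629, 0.0035450000000000013]
```

View pics/8.png

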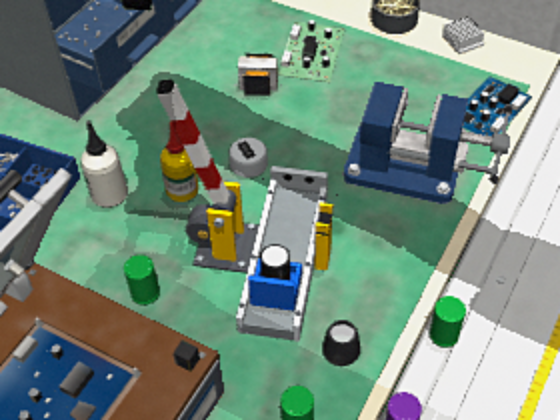

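```bash
python3 - <<'E'
from h import *
a,d=camera("top")
go([.579,.130,.337],-69.6)
p=camera_params("top");K=p["K"];v,u=np.mgrid[100:260,100:245];dd=d[100:260,100:245]
P=(np.linalg.inv(K)@np.c_[u.ravel(),v.ravel(),np.ones(u.size)].T*dd.ravel()-np.array(p["t"])[:,None]);W=np.array(p["R"]).T@P
for x0 in np.arange(.48,.72,.03):
  print(round(x0,2),[round(float(W[2][(W[0]>x0)&(W[0]<x0+.03)&(W[1]>y0)&(W[1]<y0+.02)&(dd.ravel()>0)].max(initial=-1)),3) for y0 in np.arange(.1,.26,.02)])
E
```

```text
row [-0.   0.   0.1] [-0.1141 -0.1204 -0.0008] t 12.05
0.48 [0.682, -1.0, -1.0, -1.0, -1.0, -1.0, -1.0, -1.0]
0.51 [0.685, -1.0, -1.0, -1.0, -1.0, 0.011, 0.008, 0.007]
0.54 [0.686, -1.0, -1.0, -1.0, -1.0, 0.006, 0.007, 0.006]
0.57 [0.688, -1.0, -1.0, -1.0, 0.082, 0.085, 0.087, 0.086]
0.6 [0.688, -1.0, -1.0, -1.0, 0.084, 0.106, 0.087, 0.086]
0.63 [-1.0, -1.0, -1.0, -1.0, 0.085, 0.088, 0.087, 0.091]
0.66 [-1.0, -1.0, 0.435, -1.0, 0.084, 0.086, 0.087, 0.087]
0.69 [-1.0, -1.0, 0.438, -1.0, 0.086, 0.285, 0.287, 0.287]
```

Request:
drive_tool(
  deltas=[
    [0, 0, -4, -0.03, -0.03, 0, 1],
    [0, 0, -12, -0.06, -0.06, 0, 1],
    [0, 0, -20, -0.09, -0.09, 0, 1],
    [0, 0, -28, -0.115, -0.113, 0, 1],
    [0, 0, -36, -0.115, -0.113, 0, 1],
    [0, 0, -44, -0.115, -0.113, 0, 1],
    [0, 0, -52, -0.115, -0.113, 0, 1],
    [0, 0, -60, -0.115, -0.113, 0, 1],
    [0, 0, -68, -0.115, -0.113, 0, 1],
    [0, 0, -76, -0.115, -0.113, 0, 1],
    [0, 0, -84, -0.115, -0.113, 0, 1],
    [0, 0, -92, -0.115, -0.113, 0, 1],
  ],
)

```text
time: 13.25
ee_pos: [0.5808, 0.1226, 0.3366]
eef_rot: [0.553, 0.833, 0.0, 0.0]
ft_force: [-0.3, -0.2, -0.1]
width: 0.0004
```

Request:
drive_tool(
  deltas=[
    [0, 0, -8, 0, 0, 0, 1],
    [0, 0, -16, 0, 0, 0, 1],
    [0, 0, -24, 0, 0, 0, 1],
    [0, 0, -32, 0, 0, 0, 1],
    [0, 0, -40, 0, 0, 0, 1],
    [0, 0, -48, 0, 0, 0, 1],
    [0, 0, -56, 0, 0, 0, 1],
    [0, 0, -64, 0, 0, 0, 1],
    [0, 0, -72, 0, 0, 0, 1],
    [0, 0, -80, 0, 0, 0, 1],
    [0, 0, -88, 0, 0, 0, 1],
    [0, 0, -88, 0, 0, 0, 1],
  ],
)

```text
time: 14.45
ee_pos: [0.5808, 0.1225, 0.3366]
eef_rot: [-0.179, 0.984, 0.0, 0.0]
ft_force: [0.3, -0.1, -0.8]
width: 0.0004
```

```bash
python3 - <<'E'
from h import *
go([.5814,.1225,.15],110.4)
s=read_state();print(np.round(s["joint_positions"],2),s["ee_pos"])
a,d=camera("wrist");cv2.imwrite("pics/9.png",a[...,::-1])
p=camera_params("wrist");K=p["K"];R=Ro.from_quat(s["eef_rot"]).as_matrix();m=np.array(p["mount"])
for l,z in(("hinge",.074),("track_stop",.033),("track",0),("carrier",.02),("capacitor",.026)):
  for q in tip_of(l,"wrist")[:2]:
    uv=np.array(q["location"])*[560,420];r=R@m[:3,:3]@np.linalg.inv(K)@[*uv,1];o=s["ee_pos"]+R@m[:3,3]
    X=o+(z-o[2])/r[2]*r;e=X[:2]-[.6204,.0176];print(l,round(q["score"],2),uv.round(),X.round(4),"track",np.round([.937*e[0]+.3486*e[1],-.3486*e[0]+.937*e[1]],4))
E
```

```text
row [0.  0.  0.2] [-0.0005 -0.0003  0.1866] t 14.45
[-0.45  0.23  0.21  1.39 -0.05  1.53  1.68] [0.58081806 0.12253778 0.33655275]
hinge 0.77 [199. 222.] [0.6801 0.0401 0.074 ] track [0.0638 0.0002]
hinge 0.51 [211. 169.] [0.6019 0.0332 0.074 ] track [-0.0119  0.0211]
track_stop 0.63 [147. 172.] [ 0.6494 -0.059   0.033 ] track [ 0.0005 -0.0819]
track 0.66 [209. 169.] [0.6204 0.0198 0.    ] track [0.0007 0.002 ]
carrier 0.83 [248. 175.] [0.6024 0.0813 0.02  ] track [0.0053 0.066 ]
capacitor 0.94 [255.  54.] [0.4425 0.0372 0.026 ] track [-0.1598  0.0804]
capacitor 0.79 [331. 146.] [0.5181 0.1814 0.026 ] track [-0.0387  0.1891]
```

View pics/9.png

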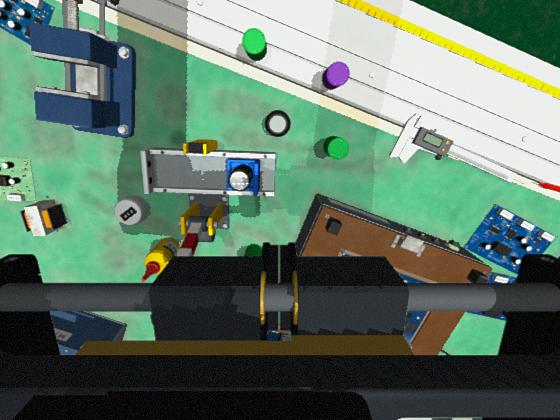

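Request:
drive_tool(
  deltas=[
    [0, 0, 0, 0, 0.006, 0.04, 1],
    [0, 0, 0, 0, 0.006, 0.08, 1],
    [0, 0, 0, 0, 0.006, 0.12, 1],
    [0, 0, 0, 0, 0.006, 0.16, 1],
    [0, 0, 0, 0, 0.006, 0.2, 1],
    [0, 0, 0, 0, 0.006, 0.225, 1],
    [0, 0, 0, 0, 0.006, 0.24, 1],
    [0, 0, 0, 0, 0.006, 0.25, 1],
    [0, 0, 0, 0, 0.006, 0.26, 1],
    [0, 0, 0, 0, 0.006, 0.27, 1],
    [0, 0, 0, 0, 0.006, 0.276, 1],
    [0, 0, 0, 0, 0.006, 0.276, 1],
  ],
)

```text
time: 15.95
ee_pos: [0.5785, 0.1283, 0.06]
eef_rot: [-0.178, 0.984, 0.0, -0.0]
ft_force: [0.7, -0.1, 0.1]
width: 0.0004
```

Request:
drive_tool(
  deltas=[
    [0, 0, 0, 0, -0.004, 0, 1],
    [0, 0, 0, 0, -0.008, 0, 1],
    [0, 0, 0, 0, -0.012, 0, 1],
    [0, 0, 0, 0, -0.016, 0, 1],
    [0, 0, 0, 0, -0.02, 0, 1],
    [0, 0, 0, 0, -0.024, 0, 1],
    [0, 0, 0, 0, -0.028, 0, 1],
    [0, 0, 0, 0, -0.032, 0, 1],
  ],
)

```text
time: 16.75
ee_pos: [0.59, 0.0986, 0.0606]
eef_rot: [-0.178, 0.984, 0.0, -0.0]
ft_force: [-2.0, 2.6, 1.2]
width: 0.0001
```

```bash
python3 - <<'E'
from h import *
b,_=camera("scene")
cv2.imwrite("pics/10.png",cv2.resize(b[130:280,180:380],(640,480))[...,::-1])
s=read_state();print(s["time"],np.round(s["ft_force"],1),s["ee_pos"]);e=s["ee_pos"][:2]-np.array([.6204,.0176]);print([.937*e[0]+.3486*e[1],-.3486*e[0]+.937*e[1]])
E
```

```text
16.8 [-0.3  0.8  0.7] [0.59022451 0.09761787 0.06056437]
[np.float64(-0.0003802084344345369), np.float64(0.08549591890265747)]
```

View pics/10.png

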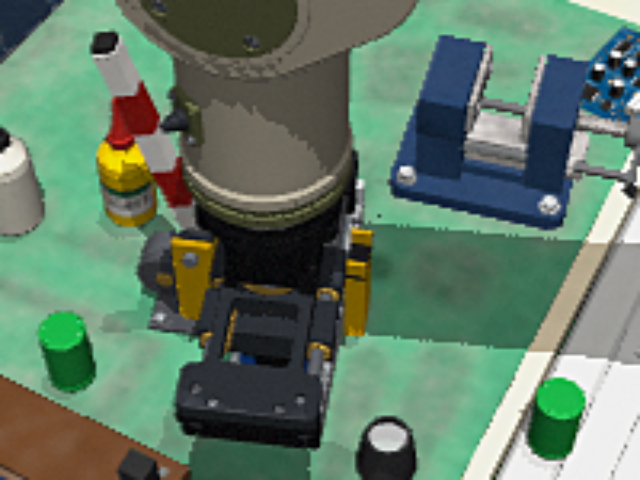

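Request:
drive_tool(
  deltas=[
    [0, 0, 0, 0, -0.005, 0, 1],
    [0, 0, 0, 0, -0.01, 0, 1],
    [0, 0, 0, 0, -0.015, 0, 1],
    [0, 0, 0, 0, -0.02, 0, 1],
    [0, 0, 0, 0, -0.025, 0, 1],
    [0, 0, 0, 0, -0.03, 0, 1],
    [0, 0, 0, 0, -0.035, 0, 1],
    [0, 0, 0, 0, -0.04, 0, 1],
    [0, 0, 0, 0, -0.045, 0, 1],
    [0, 0, 0, 0, -0.05, 0, 1],
    [0, 0, 0, 0, -0.055, 0, 1],
  ],
)

```text
time: 17.9
ee_pos: [0.6088, 0.0469, 0.0604]
eef_rot: [-0.178, 0.984, 0.0, -0.0]
ft_force: [-3.1, 2.8, 2.6]
width: 0.0007
```

Request:
drive_tool(
  deltas=[
    [0, 0, 0, 0, -0.005, 0, 1],
    [0, 0, 0, 0, -0.01, 0, 1],
    [0, 0, 0, 0, -0.015, 0, 1],
    [0, 0, 0, 0, -0.02, 0, 1],
    [0, 0, 0, 0, -0.024, 0, 1],
    [0, 0, 0, 0, -0.028, 0, 1],
    [0, 0, 0, 0, -0.032, 0, 1],
    [0, 0, 0, 0, -0.034, 0, 1],
  ],
)

```text
time: 18.7
ee_pos: [0.6214, 0.0141, 0.0605]
eef_rot: [-0.178, 0.984, -0.0, 0.0]
ft_force: [-2.3, 2.0, 1.1]
width: 0.0006
```

Request:
drive_tool(
  deltas=[
    [0, 0, 0, 0, -0.002, 0, 1],
    [0, 0, 0, 0, -0.004, 0, 1],
    [0, 0, 0, 0, -0.006, 0, 1],
    [0, 0, 0, 0, -0.008, 0, 1],
    [0, 0, 0, 0, -0.01, 0, 1],
    [0, 0, 0, 0, -0.01, 0, 1],
  ],
)

```text
time: 19.3
ee_pos: [0.6249, 0.0051, 0.0606]
eef_rot: [-0.178, 0.984, -0.0, 0.0]
ft_force: [-1.3, 1.4, 0.3]
width: 0.0002
```

Request:
drive_tool(
  deltas=[
    [0, 0, 0, 0, -0.001, 0, 1],
    [0, 0, 0, 0, -0.002, 0, 1],
    [0, 0, 0, 0, -0.002, 0, 1],
  ],
)

```text
time: 19.6
ee_pos: [0.6254, 0.0036, 0.0605]
eef_rot: [-0.178, 0.984, -0.0, 0.0]
ft_force: [-1.4, 1.5, -0.5]
width: 0.0004
```

Not yet at the stop (force still only friction-sized); continue in small steps.

Request:
drive_tool(
  deltas=[
    [0, 0, 0, 0, -0.001, 0, 1],
    [0, 0, 0, 0, -0.002, 0, 1],
    [0, 0, 0, 0, -0.003, 0, 1],
    [0, 0, 0, 0, -0.003, 0, 1],
  ],
)

```text
time: 20.0
ee_pos: [0.6264, 0.0007, 0.0605]
eef_rot: [-0.178, 0.984, -0.0, 0.0]
ft_force: [-2.1, 0.9, 0.2]
width: 0.0003
```

Request:
drive_tool(
  deltas=[
    [0, 0, 0, 0, -0.001, 0, 1],
    [0, 0, 0, 0, -0.002, 0, 1],
    [0, 0, 0, 0, -0.002, 0, 1],
  ],
)

```text
time: 20.3
ee_pos: [0.6272, -0.0011, 0.0605]
eef_rot: [-0.178, 0.984, 0.0, 0.0]
ft_force: [-2.5, 1.8, -0.4]
width: 0.0003
```

Request:
drive_tool(
  deltas=[
    [0, 0, 0, 0, -0.001, 0, 1],
    [0, 0, 0, 0, -0.002, 0, 1],
    [0, 0, 0, 0, -0.003, 0, 1],
    [0, 0, 0, 0, -0.003, 0, 1],
  ],
)

```text
time: 20.7
ee_pos: [0.6273, -0.0013, 0.0604]
eef_rot: [-0.179, 0.984, 0.002, -0.001]
ft_force: [-7.4, 8.3, 5.0]
width: 0.0004
```

```bash
python3 - <<'E'
from h import *
s=read_state();print(s["time"],np.round(s["ft_force"],1))
b,_=camera("scene");a,_=camera("wrist")
cv2.imwrite("pics/11.png",np.hstack([cv2.resize(b[150:250,200:330],(400,308)),cv2.resize(a[100:310,130:410],(400,300))[:300]] if 0 else [cv2.resize(b[150:250,200:330],(400,300)),cv2.resize(a[60:270,130:410],(400,300))])[...,::-1])
E
```

```text
20.7 [-7.4  8.3  5. ]
```

View pics/11.png

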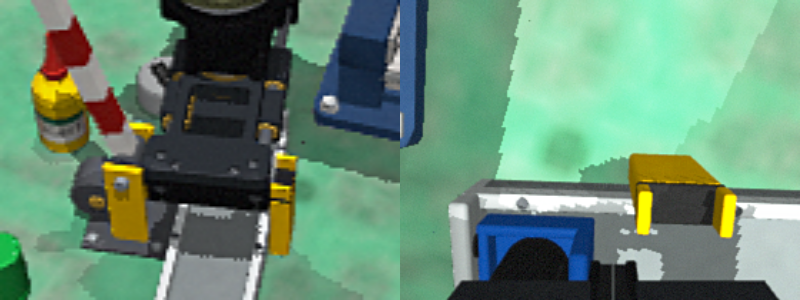

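Force rose to 11 N with no further movement, and the wrist view shows the carrier against the stop plate. Back off, then up.

Request:
drive_tool(
  deltas=[
    [0, 0, 0, 0, 0.005, 0, 1],
    [0, 0, 0, 0, 0.015, 0, 1],
    [0, 0, 0, 0, 0.035, 0, 1],
    [0, 0, 0, 0, 0.06, 0, 1],
    [0, 0, 0, 0, 0.075, -0.01, 1],
    [0, 0, 0, 0, 0.08, -0.05, 1],
    [0, 0, 0, 0, 0.08, -0.1, 1],
    [0, 0, 0, 0, 0.08, -0.15, 1],
    [0, 0, 0, -0.0, 0.08, -0.2, 1],
    [0, 0, 0, 0.05, 0.08, -0.25, 1],
    [0, 0, 0, 0.08, 0.1, -0.27, 1],
    [0, 0, 0, 0.08, 0.1, -0.27, 1],
  ],
)

```text
time: 22.0
ee_pos: [0.5169, 0.0615, 0.336]
eef_rot: [-0.178, 0.984, 0.001, 0.004]
ft_force: [0.6, 0.2, 0.1]
width: 0.0005
```

```bash
python3 - <<'E'
from h import *
s=read_state();print(s["time"],np.round(s["ft_force"],1),s["ee_pos"])
a,d=camera("wrist");b,_=camera("scene")
cv2.imwrite("pics/12.png",np.hstack([cv2.resize(a,(400,300)),cv2.resize(b[130:280,180:380],(400,300))])[...,::-1])
p=camera_params("wrist");K=p["K"];R=Ro.from_quat(s["eef_rot"]).as_matrix();m=np.array(p["mount"])
for l,z in(("track_stop",.033),("track",0),("carrier",.02),("capacitor",.026)):
  for q in tip_of(l,"wrist")[:2]:
    uv=np.array(q["location"])*[560,420];r=R@m[:3,:3]@np.linalg.inv(K)@[*uv,1];o=s["ee_pos"]+R@m[:3,3]
    X=o+(z-o[2])/r[2]*r;e=X[:2]-[.6204,.0176];print(l,round(q["score"],2),uv.round(),"track",np.round([.937*e[0]+.3486*e[1],-.3486*e[0]+.937*e[1]],4))
tip("barrier_tip","scene",.234)
E
```

```text
22.0 [0.6 0.2 0.1] [0.51694672 0.06149892 0.33599846]
track_stop 0.81 [177. 223.] track [-0.0002 -0.0809]
track 0.69 [161. 252.] track [ 0.0651 -0.1244]
carrier 0.69 [195. 221.] track [ 0.0011 -0.0557]
capacitor 0.95 [351. 200.] track [-0.0349  0.1881]
capacitor 0.93 [198. 222.] track [ 0.0008 -0.0493]
scene barrier_tip 0.72 (212, 139) [0.7235 0.0463 0.234 ]
```

View pics/12.png

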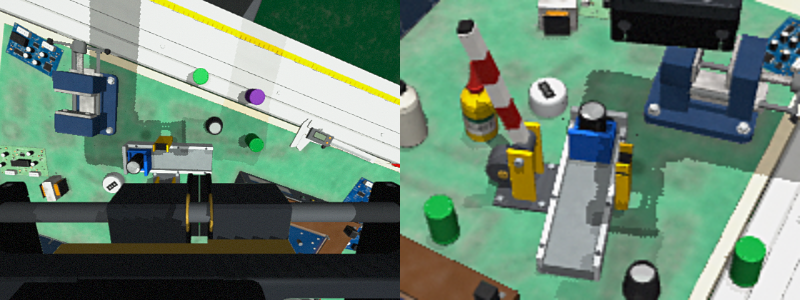

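Carrier against the stop (about 25 mm from the measured stop face to its origin), capacitor upright, barrier raised, bystanders undisturbed.

```bash
python3 -c "
from bench import *
print(close_job())"
```

```text
the job is handed in; nothing more can be done
None
```

I raised the barrier, pushed the carrier home against the end stop, and handed the job in at about 22 s of the 61 s allowed. No verdict is reported.

- **Barrier:** Two straight-down pushes on the counterweight jammed against it. The first reached about 42 N in total on the wrist, spread over the contact. I backed off and pushed along an arc about the hinge instead. With the carrier still before it (y about 62 mm), the arm swung to its stop. The tip showed within about 3 pixels of where 1.83 rad should put it, and it still did in the last picture.
- **Carrier:** I pushed it with closed fingers at 2–4 N of friction until the force rose to about 11 N with no further movement, then backed off and lifted clear. The last wrist measurement puts its origin at track y = -55.7 mm, about 25 mm from the measured stop face (24 mm expected).
- **Capacitor:** In the last picture it stands upright in the carrier. The network put it about 6 mm from the carrier's origin, against the 10 mm limit, which is within its usual error here.
- **Bystanders:** The loupe, tally counter and oil bottle look unmoved in the pictures; I did not measure them again at the end.
- **Disagreement:** The stop face measured at track y about -81 mm instead of -78 mm, a calibration-size offset.
- **Pictures:** I viewed 12, two over the budget of 10, to check the stop contact and the final state.

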